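# Switch off the laboratory bench in order

### The job

Switch off the bench instruments at closing time by pressing their latching keys right down with a fingertip, lightly and in this order: the yellow key of the tube mixer, then the red key of the heating block, then the blue key of the microscope lamp supply. The centrifuge is still spinning, so leave its green key up. Do not pick up, tip or push aside the instruments or anything else on the bench.

Things in the scene. Friction and masses are not known exactly. Their poses are not given: they have to be found in the camera images.
- mixer: Tube mixer: white box 150 (x) x 95 (y) x 65 mm high with a black rubber cup on its rear half, top of the cup 101 mm above the table. Loose, 0.8 to 1 kg. Origin: centre of its underside; x runs from its key (front, towards the robot) to its rear, z up. Its yellow key is on top, 47 mm in front of the centre.
- mixer_key (a joint): Travel (m) of the yellow key on the mixer: 0 stands fully up (on), 0.008 fully down (off). It goes straight down at about 3 N (a little more when pressed fast) and stays where it is left; at the start it is 0 to 1 mm down.
- mixer_key_top (a point): Centre of the top face of the yellow round key (mixer), which moves with the key. Key 32 mm across; with the key fully up the top is 80 mm above the table and 11 mm above the flat grey collar (42 mm across) round it; fully down it is still 3 mm above the collar. The surroundings within 30 mm to the rear and 47 mm to the sides are lower than the key.
- heater: Heating block: grey box 150 x 95 x 80 mm high with an aluminium block and small capped tubes on its rear half, up to 118 mm above the table. Loose, 0.8 to 1 kg. Origin: centre of its underside; x runs from its key (front, towards the robot) to its rear, z up. Its red key is on top, 47 mm in front of the centre.
- heater_key (a joint): Travel (m) of the red key on the heater: 0 stands fully up (on), 0.008 fully down (off). It goes straight down at about 3 N (a little more when pressed fast) and stays where it is left; at the start it is 0 to 1 mm down.
- heater_key_top (a point): Centre of the top face of the red round key (heater), which moves with the key. Key 32 mm across; with the key fully up the top is 95 mm above the table and 11 mm above the flat grey collar (42 mm across) round it; fully down it is still 3 mm above the collar. The surroundings within 30 mm to the rear and 47 mm to the sides are lower than the key.
- lampbox: Microscope lamp supply: black box 150 x 95 x 60 mm high with a grille and an aluminium dial on its rear half, up to 75 mm above the table. Loose, 0.8 to 1 kg. Origin: centre of its underside; x runs from its key (front, towards the robot) to its rear, z up. Its blue key is on top, 47 mm in front of the centre.
- lampbox_key (a joint): Travel (m) of the blue key on the lampbox: 0 stands fully up (on), 0.008 fully down (off). It goes straight down at about 3 N (a little more when pressed fast) and stays where it is left; at the start it is 0 to 1 mm down.
- lampbox_key_top (a point): Centre of the top face of the blue round key (lampbox), which moves with the key. Key 32 mm across; with the key fully up the top is 75 mm above the table and 11 mm above the flat grey collar (42 mm across) round it; fully down it is still 3 mm above the collar. The surroundings within 30 mm to the rear and 47 mm to the sides are lower than the key.
- centrifuge: Mini centrifuge: light grey box 150 x 95 x 70 mm high with a green see-through dome on its rear half, up to 125 mm above the table. Loose, 0.8 to 1 kg. Origin: centre of its underside; x runs from its key (front, towards the robot) to its rear, z up. Its green key is on top, 47 mm in front of the centre.
- centrifuge_key (a joint): Travel (m) of the green key on the centrifuge: 0 stands fully up (on), 0.008 fully down (off). It goes straight down at about 3 N (a little more when pressed fast) and stays where it is left; at the start it is 0 to 1 mm down.
- centrifuge_key_top (a point): Centre of the top face of the green round key (centrifuge), which moves with the key. Key 32 mm across; with the key fully up the top is 85 mm above the table and 11 mm above the flat grey collar (42 mm across) round it; fully down it is still 3 mm above the collar. The surroundings within 30 mm to the rear and 47 mm to the sides are lower than the key.
- pot: Small white specimen jar with a red cap, 38 mm across, 60 mm high, loose. Bystander, leave alone. Origin: centre of its underside.
- dropper: Amber bottle with a black cap, 36 mm across, 85 mm high, loose. Bystander, leave alone. Origin: centre of its underside.
- stamp: Black self-inking stamp, 34 x 34 x 66 mm high, loose. Bystander, leave alone. Origin: centre of its underside.
- dish: Steel bowl, 110 mm across, 35 mm high, loose. Bystander, leave alone. Origin: centre of its underside.
- rack: Red tube rack, 55 x 200 mm, 84 mm high over the tube caps, loose. Bystander, leave alone. Origin: centre of its underside.
- penpot: Blue pen pot with pens, 72 mm across, 155 mm high over the pens, loose. Bystander, leave alone. Origin: centre of its underside.

How it is judged:
By the outcome, as a careful person would: the job done as asked, in the order asked, and still so for the second after the job is handed in, with the robot touching nothing.
It also fails if it takes over 58 s, if anything falls off the work surface, if the arm or the gripper's body presses on something with over 40 N, if the wrist force passes 120 N, or if a joint passes its speed limit or range.

### The arm

A 6-joint arm with a two-finger parallel gripper is mounted at the origin on the work surface. World frame = base frame: x ahead of the robot, y to its left, z up, the work surface at z = 0. Lengths are in m, angles in degrees, forces in N, time in s.
With the tool pointing down it reaches from about 0.35 to 1 m from the base axis. Payload 7.1 kg.
Tool frame: the origin (TCP) lies between the finger pads; the fingertips stand 8 mm ahead of it and the grasp point (between the pads) lies 11 mm behind it (arm.tip_reach is the distance from the TCP to the fingertips, in m); z points along the fingers, y is the direction in which the jaws open and shut (so a half turn about z gives the same grasp; the last joint's range is limited). The gripper opens to 85 mm and grips with 20 to 120 N. Pads are 22 mm wide; open, the fingers measure 114 mm over their backs; the gripper's body (76 mm by 85 mm) begins 54 mm behind the grasp point. The pads swing forward as they close: fully open they stand 13 mm farther back than shut.
Start: joints at [-70.531, 24.242, 93.386, -0, 62.372, -1.089], TCP at [0.219, -0.585, 0.239] pointing down, gripper open.
Joint ranges: [-172.04, 172.04], [-51.8, 120.97], [4.93, 147.93], [-75.15, 255.16], [6.16, 154.13], [-145.62, 145.62]. Speed limits (degrees/s): [136.94, 136.94, 172.46, 180, 180, 180].

### API

Orientations are given as a 3x3 rotation matrix whose columns are the frame's x, y, z axes.
In Python, from station import arm gives the robot as it stands.
- The arm moves only by the tool move_arm, never from a script. Its argument "motion" is a list of rows, each an object of numbers: "dx", "dy", "dz": the shift along the tool's x, y, z in mm; "roll": the turn about the tool's z in degrees. In form: [{"dx": .., "dy": .., "dz": .., "roll": ..}, ...]. A call has 1 to 10 rows; each row is the pose to reach, as a shift and turn from the pose commanded when the call began, along the tool's axes at that moment; what a row does not reach only later rows make up. A row lasts 1/8 s, in which the tool goes at most 62.5 mm and 10.7 degrees, less where a joint would pass 70% of its speed; a pose out of reach is approached as far as the arm can. A call with a gripper value outside its range is refused whole. "fingers" is the opening, from -1 (shut) to 1 (fully open), set as the call begins (left out, the last holds). The fingers move at their own pace and stop on an object; "force" is the grip in N (left out, the last holds). Time passes only in rows, so rows that repeat a pose let the fingers close. It gives the time, the measured TCP pose, the force and the opening at its end, in the units of the state.
- arm.sense(): the state, without advancing time (a new reading comes with each control period).
- arm.read_camera(name): name is "scene" or "top" or "wrist"; returns a dict with "pixels" (420x560x3 uint8, red, green, blue), "K" (3x3 intrinsics, pixels), "R" (3x3) and "t" (3): a world point X has camera coordinates R X + t. Camera axes: x right, y down, z forward; pixel columns grow to the right and rows downward; lengths in m; the calibration is good to about 2 mm. A picture is of the moment at which its call begins. There is no depth.
- arm.hand_in(): hands the job in, once; it reports no verdict.
The state is a dict: "t": time; "joint_positions": joint angles; "qd": joint speeds; "joint_efforts": joint torques, N m; "ee_pos": TCP position; "eef_rot": TCP orientation; "force": force on the tool from outside, world axes, zero at the start; "torque": the same for the moment, N m; "opening": finger opening in m.
Only numpy, scipy, OpenCV 4.12 (cv2) and the standard library are available. Lean on these libraries where they do the work, as an engineer would, in place of code of your own. Each camera call takes 0.05 s, during which the arm holds its last target.

## Working session

There is one attempt and no reset: what is moved stays moved. The work goes in short steps, Python scripts to look and compute and a tool call to move; the robot and the scene stay as the last step left them, time stands still between calls to the robot, and variables do not carry over. Pictures are saved under pics/ and viewed, and the job is handed in when it is done.

Besides the shell and the picture viewer there is one more tool, called after "Emit:" in YAML: its name, and indented under it one key for each argument. move_arm: Moves the arm, as the interface text tells. Its arguments: {"type":"object","properties":{"motion":{"type":"array"},"fingers":{"type":"number"},"force":{"type":"number"}},"required":["motion"]}

```bash
ls; mkdir -p pics; python3 - <<'E'
from station import arm
import cv2
s=arm.sense();print(s['t'],s['ee_pos'],s['eef_rot'],s['force'],s['opening'],arm.tip_reach)
for n in("scene","top","wrist"):
    c=arm.read_camera(n);cv2.imwrite(f"pics/{n}0.png",c["pixels"][:,:,::-1]);print(n,c["K"],c["R"],c["t"])
E
```

```text
pics
0.0 [ 0.21932607 -0.58468837  0.2385248 ] [[ 9.36323238e-01  3.51138945e-01 -4.85121118e-04]
 [ 3.51139275e-01 -9.36322115e-01  1.45161056e-03]
 [ 5.54873681e-05 -1.52952178e-03 -9.99998829e-01]] [ 1.11317227 -0.50113946 -0.49400379] 0.08527756435994607 0.008
scene [[421.53934958   0.         282.13024256]
 [  0.         421.53934958 210.54251268]
 [  0.           0.           1.        ]] [[ 0.56606014  0.82425336  0.01350283]
 [ 0.65395745 -0.43901533 -0.61612109]
 [-0.50191192  0.35759187 -0.7875357 ]] [-0.3346709  -0.35346269  1.39650928]
top [[518.4452135    0.         275.23352471]
 [  0.         518.4452135  210.52451139]
 [  0.           0.           1.        ]] [[-5.29509958e-05 -9.99946199e-01 -1.03729103e-02]
 [-9.90623433e-01  1.46960580e-03 -1.36612793e-01]
 [ 1.36620687e-01  1.02684142e-02 -9.90570213e-01]] [0.02428049 0.63150418 1.42924491]
wrist [[343.2205407    0.         284.27543174]
 [  0.         343.2205407  206.1699302 ]
 [  0.           0.           1.        ]] [[ 0.35112755 -0.93632441 -0.00245899]
 [-0.89112383 -0.33498089  0.30608189]
 [-0.28741566 -0.10528253 -0.95200201]] [-0.62346563 -0.04129327  0.38073852]
```

View pics/top0.png

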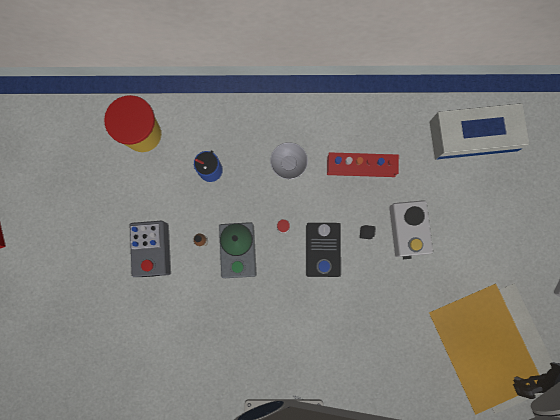

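View pics/scene0.png

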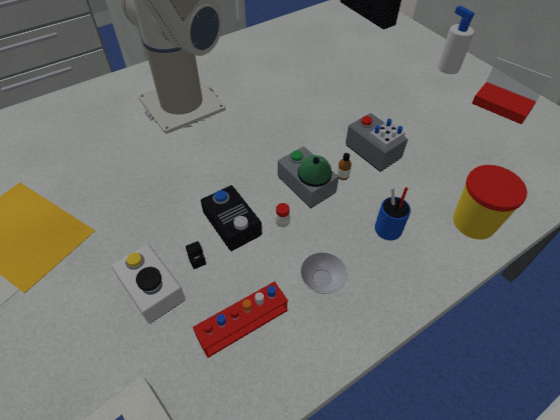

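View pics/wrist0.png

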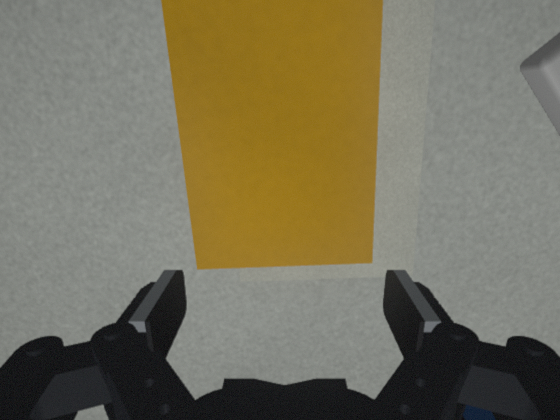

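The top view shows the yellow key near (416,245), blue (324,266), green (237,267) and red (147,266). The scene view shows yellow (134,261), blue (221,197), green (297,156) and red (367,121). Next I measure them in both views.

```bash
cat > h.py <<'E'
import numpy as np,cv2
from station import arm
def proj(c,X):
    p=c["K"]@(c["R"]@np.array(X)+c["t"]);return p[:2]/p[2]
def back(c,uv,z):
    d=c["R"].T@np.linalg.solve(c["K"],np.array([uv[0],uv[1],1.]));o=-c["R"].T@c["t"]
    return o+d*(z-o[2])/d[2]
def blob(c,uv,hr,r=14,smin=90,vmin=50):
    h=cv2.cvtColor(c["pixels"],cv2.COLOR_RGB2HSV)
    m=((h[...,0]>=hr[0])&(h[...,0]<=hr[1])|((hr[0]<0)&(h[...,0]>=180+hr[0])))&(h[...,1]>smin)&(h[...,2]>vmin)
    k=np.zeros_like(m);u,v=map(int,uv);k[v-r:v+r+1,u-r:u+r+1]=1
    n,l,st,ce=cv2.connectedComponentsWithStats((m&k).astype(np.uint8))
    i=1+np.argmax(st[1:,4]);return ce[i],st[i]
HUE=dict(mixer=(18,35),heater=(-8,8),lampbox=(100,125),centrifuge=(45,85))
Z=dict(mixer=.08,heater=.095,lampbox=.075,centrifuge=.085)
E
python3 - <<'E'
from h import *
T=arm.read_camera("top");S=arm.read_camera("scene")
pt=dict(mixer=(416,245),lampbox=(324,266),heater=(147,266),centrifuge=(237,267))
ps=dict(mixer=(134,261),lampbox=(221,197),heater=(367,121),centrifuge=(297,156))
for k in pt:
    a,sa=blob(T,pt[k],HUE[k]);b,sb=blob(S,ps[k],HUE[k])
    P=cv2.triangulatePoints(T["K"]@np.c_[T["R"],T["t"]],S["K"]@np.c_[S["R"],S["t"]],a,b);P=(P[:3]/P[3]).ravel()
    print(k,a.round(1),sa[2:],b.round(1),sb[2:],back(T,a,Z[k]-.003).round(4),back(S,b,Z[k]-.003).round(4),P.round(4))
for n,c,x0,y0,w,h,s in(("t",T,110,190,340,100,2),("m",T,360,190,100,75,8),("s",S,100,100,320,230,2)):
    cv2.imwrite(f"pics/crop_{n}.png",cv2.resize(c["pixels"][y0:y0+h,x0:x0+w,::-1],None,fx=s,fy=s,interpolation=cv2.INTER_CUBIC))
E
```

```text
mixer [415.8 244.1] [ 12  12 109] [133.9 259.3] [ 15  14 167] [ 0.5333 -0.362   0.077 ] [ 0.5353 -0.3629  0.077 ] [ 0.5334 -0.3628  0.0743]
lampbox [323.8 266. ] [ 11  11 102] [220.3 195.5] [ 13  12 128] [ 0.474  -0.1096  0.072 ] [ 0.4759 -0.1109  0.072 ] [ 0.474  -0.11    0.0695]
heater [146.5 265.2] [ 12  12 113] [366.2 120.2] [12 10 91] [0.4756 0.3726 0.092 ] [0.4775 0.371  0.092 ] [0.4757 0.3732 0.0897]
centrifuge [237.1 266.6] [11 12 99] [306.  164.3] [ 13  15 150] [0.4719 0.1275 0.082 ] [0.5156 0.1275 0.082 ] [0.4788 0.1389 0.0433]
```

View pics/crop_s.png

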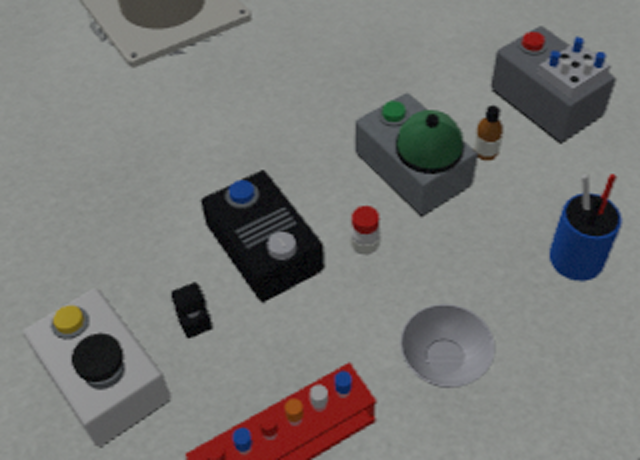

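View pics/crop_t.png

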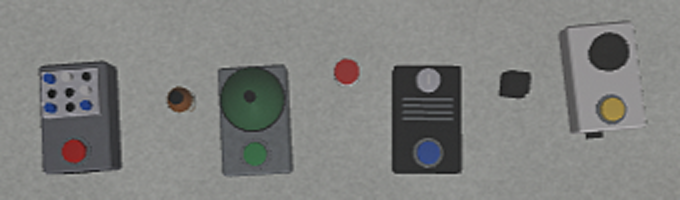

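Both views agree within 2 mm and the heights fit, except the centrifuge scene blob, which merged with its dome; its top-view value is good enough for avoidance. Working out the first move to the mixer:

```bash
cat >> h.py <<'E'
def delta(x,y,ztip):
    s=arm.sense();R=np.array(s['eef_rot']);d=np.array([x,y,ztip+.008])-s['ee_pos']
    yaw=np.degrees(np.arctan2(R[1,0],R[0,0]))
    print('t',s['t'],'delta mm',(R.T@d*1000).round(1),'yaw',yaw.round(2),'F',np.round(s['force'],2),'open',round(s['opening'],4),'tip',(s['ee_pos']+R[:,2]*.008).round(4))
E
python3 -c "
from h import *
delta(.534,-.3625,.12)"
```

```text
t 0.25 delta mm [372.7 -97.7 111. ] yaw 20.56 F [0.47 0.59 1.17] open 0.0851 tip [ 0.2194 -0.5849  0.2309]
```

Emit:
move_arm:
  motion:
    - {"dx": 30,"dy": -8,"dz": 0,"roll": 2}
    - {"dx": 75,"dy": -20,"dz": 0,"roll": 5}
    - {"dx": 120,"dy": -32,"dz": 0,"roll": 8}
    - {"dx": 165,"dy": -44,"dz": 0,"roll": 11}
    - {"dx": 210,"dy": -56,"dz": 0,"roll": 14}
    - {"dx": 255,"dy": -68,"dz": 0,"roll": 17}
    - {"dx": 300,"dy": -80,"dz": 10,"roll": 20}
    - {"dx": 340,"dy": -90,"dz": 40,"roll": 20.6}
    - {"dx": 372.7,"dy": -97.7,"dz": 70,"roll": 20.6}
    - {"dx": 372.7,"dy": -97.7,"dz": 90,"roll": 20.6}
  fingers: -1
  force: 20

```text
t: 1.5
ee_pos: [0.5354, -0.361, 0.1477]
eef_rot: [[1.0, 0.002, -0.001], [0.002, -1.0, 0.001], [-0.001, -0.001, -1.0]]
force: [0.3, -0.4, -0.1]
opening: 0.0002
```

```bash
python3 - <<'E'
from h import *
delta(.534,-.3625,.09)
for n in("scene","wrist","top"):
    c=arm.read_camera(n);cv2.imwrite(f"pics/{n}1.png",c["pixels"][:,:,::-1])
    for p in[(.534,-.3625,.08)]:print(n,proj(c,p))
delta(.534,-.3625,.09)
E
```

```text
t 1.5 delta mm [-1.4  1.5 49.7] yaw 0.13 F [ 0.28 -0.37 -0.14] open 0.0002 tip [ 0.5354 -0.361   0.1397]
scene [133.44018577 258.10977721]
wrist [286.99180688 223.87389539]
top [416.20373798 243.78487253]
t 1.65 delta mm [ 1.1 -0.2 50.2] yaw -0.05 F [-0.23 -0.27 -0.26] open 0.0001 tip [ 0.533  -0.3627  0.1402]
```

View pics/wrist1.png

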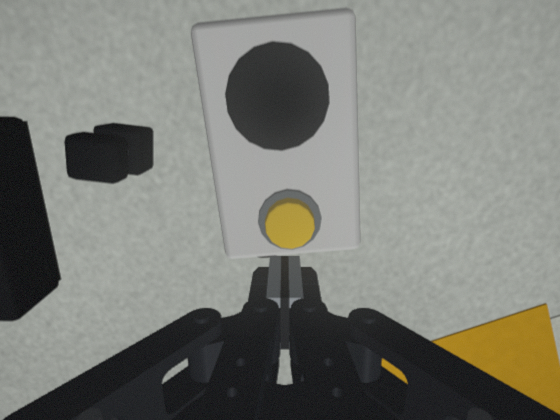

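View pics/scene1.png

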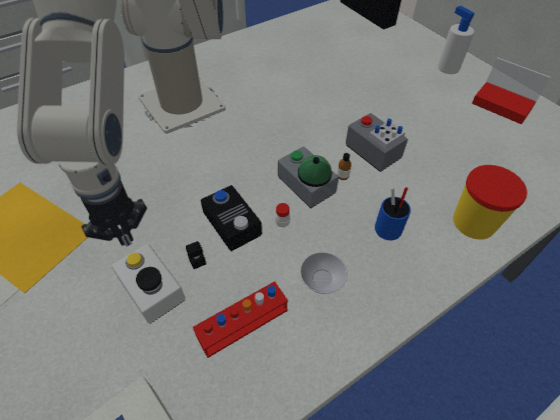

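The wrist view shows the yellow key at (290,225), against a prediction of (287,224), so it is confirmed within about 2 mm. The shut tips are in front of it in the picture and directly above it in space. Descending.

Emit:
move_arm:
  motion:
    - {"dx": 1,"dy": 0.5,"dz": 15}
    - {"dx": 1,"dy": 0.5,"dz": 35}
    - {"dx": 1,"dy": 0.5,"dz": 48}
    - {"dx": 1,"dy": 0.5,"dz": 54}
    - {"dx": 1,"dy": 0.5,"dz": 56}
    - {"dx": 1,"dy": 0.5,"dz": 57}
    - {"dx": 1,"dy": 0.5,"dz": 57}

```text
invalid input at $.motion[0]: expected keys dx, dy, dz, roll
```

```bash
python3 - <<'E'
from h import *
c=arm.read_camera("wrist");cv2.imwrite("pics/wrist2.png",c["pixels"][:,:,::-1])
delta(.534,-.3625,.072)
E
```

```text
t 1.7 delta mm [ 0.5 -0.9 69.4] yaw -0.09 F [-0.84 -0.16  0.44] open 0.0001 tip [ 0.5335 -0.3634  0.1414]
```

View pics/wrist2.png

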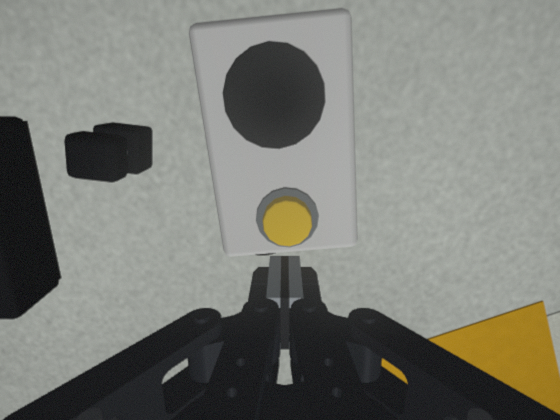

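The move was refused because each row needs a roll; the arm has only settled, and the key is centred on the finger line at (288,222). Resending.

Emit:
move_arm:
  motion:
    - {"dx": 0.5,"dy": 0,"dz": 15,"roll": 0}
    - {"dx": 0.5,"dy": 0,"dz": 35,"roll": 0}
    - {"dx": 0.5,"dy": 0,"dz": 48,"roll": 0}
    - {"dx": 0.5,"dy": 0,"dz": 54,"roll": 0}
    - {"dx": 0.5,"dy": 0,"dz": 56,"roll": 0}
    - {"dx": 0.5,"dy": 0,"dz": 57,"roll": 0}
    - {"dx": 0.5,"dy": 0,"dz": 57,"roll": 0}

```text
t: 2.58
ee_pos: [0.5349, -0.3629, 0.0927]
eef_rot: [[1.0, -0.001, 0.001], [-0.001, -1.0, -0.0], [0.001, 0.0, -1.0]]
force: [0.2, 0.4, -0.4]
opening: 0.0005
```

```bash
python3 - <<'E'
from h import *
c=arm.read_camera("wrist");cv2.imwrite("pics/wrist3.png",c["pixels"][:,:,::-1])
delta(.534,-.3625,.072)
E
```

```text
t 2.625 delta mm [-1.  -0.5 12.8] yaw -0.04 F [-0.7   0.06  0.46] open -0.0001 tip [ 0.535  -0.363   0.0848]
```

View pics/wrist3.png

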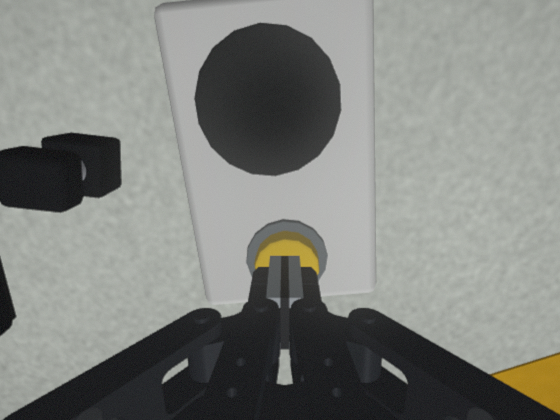

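The tips are over the yellow key, which shows on both sides of the fingers at (287,255). Pressing slowly.

Emit:
move_arm:
  motion:
    - {"dx": 0,"dy": 0,"dz": 2,"roll": 0}
    - {"dx": 0,"dy": 0,"dz": 4,"roll": 0}
    - {"dx": 0,"dy": 0,"dz": 6,"roll": 0}
    - {"dx": 0,"dy": 0,"dz": 8,"roll": 0}

```text
t: 3.12
ee_pos: [0.5347, -0.3628, 0.0844]
eef_rot: [[1.0, -0.001, 0.0], [-0.001, -1.0, -0.0], [0.0, 0.0, -1.0]]
force: [-1.0, 0.4, 2.8]
opening: -0.0003
```

Emit:
move_arm:
  motion:
    - {"dx": 0,"dy": 0,"dz": 1,"roll": 0}
    - {"dx": 0,"dy": 0,"dz": 2,"roll": 0}
    - {"dx": 0,"dy": 0,"dz": 3,"roll": 0}
    - {"dx": 0,"dy": 0,"dz": 3.5,"roll": 0}

```text
t: 3.62
ee_pos: [0.5347, -0.3628, 0.0808]
eef_rot: [[1.0, -0.001, 0.0], [-0.001, -1.0, 0.0], [0.0, -0.0, -1.0]]
force: [0.6, 0.9, 2.4]
opening: -0.0003
```

Emit:
move_arm:
  motion:
    - {"dx": 0,"dy": 0,"dz": 0.5,"roll": 0}
    - {"dx": 0,"dy": 0,"dz": 0.5,"roll": 0}

```text
t: 3.88
ee_pos: [0.5347, -0.3628, 0.0803]
eef_rot: [[1.0, -0.001, 0.0], [-0.001, -1.0, 0.0], [0.0, -0.0, -1.0]]
force: [0.4, 1.4, 1.9]
opening: 0.0003
```

Emit:
move_arm:
  motion:
    - {"dx": 0,"dy": 0,"dz": 0.4,"roll": 0}
    - {"dx": 0,"dy": 0,"dz": 0.4,"roll": 0}

```text
t: 4.12
ee_pos: [0.5347, -0.3629, 0.0801]
eef_rot: [[1.0, -0.001, 0.0], [-0.001, -1.0, -0.0], [0.0, 0.0, -1.0]]
force: [-0.7, 0.9, 4.1]
opening: -0.0004
```

Emit:
move_arm:
  motion:
    - {"dx": 0,"dy": 0,"dz": 0.4,"roll": 0}
    - {"dx": 0,"dy": 0,"dz": 0.4,"roll": 0}

```text
t: 4.38
ee_pos: [0.5347, -0.3629, 0.0801]
eef_rot: [[1.0, -0.001, 0.0], [-0.001, -1.0, -0.0], [0.0, 0.0, -1.0]]
force: [-2.5, 2.1, 6.8]
opening: -0.0003
```

The key bottomed: the tip stopped at 72.1 mm (expected 72) and the force climbed to 6.8 N. Lifting straight up, then checking.

Emit:
move_arm:
  motion:
    - {"dx": 0,"dy": 0,"dz": -4,"roll": 0}
    - {"dx": 0,"dy": 0,"dz": -15,"roll": 0}
    - {"dx": 0,"dy": 0,"dz": -40,"roll": 0}
    - {"dx": 0,"dy": 0,"dz": -80,"roll": 0}
    - {"dx": 0,"dy": 0,"dz": -120,"roll": 0}
    - {"dx": 0,"dy": 0,"dz": -150,"roll": 0}
    - {"dx": 0,"dy": 0,"dz": -160,"roll": 0}
    - {"dx": 0,"dy": 0,"dz": -160,"roll": 0}

```text
t: 5.38
ee_pos: [0.5347, -0.3628, 0.2398]
eef_rot: [[1.0, -0.001, 0.001], [-0.001, -1.0, -0.0], [0.001, 0.0, -1.0]]
force: [-0.5, -0.2, -0.2]
opening: -0.0002
```

```bash
python3 - <<'E'
from h import *
c=arm.read_camera("wrist");cv2.imwrite("pics/wrist4.png",c["pixels"][:,:,::-1])
S=arm.read_camera("scene");cv2.imwrite("pics/s4.png",cv2.resize(S["pixels"][220:330,90:200,::-1],None,fx=5,fy=5))
for z in(.08,.072):print(proj(c,(.5337,-.363,z)),proj(S,(.5337,-.363,z)))
delta(.4765,.372,.2312)
E
```

```text
[284.53950905 188.29388977] [133.17356797 258.12171627]
[284.54133233 186.03903937] [134.12134943 260.00891953]
t 5.475 delta mm [-5.800e+01 -7.343e+02 -1.000e-01] yaw -0.04 F [-0.51 -0.49 -0.01] open 0.0002 tip [ 0.534  -0.3623  0.2301]
```

View pics/s4.png

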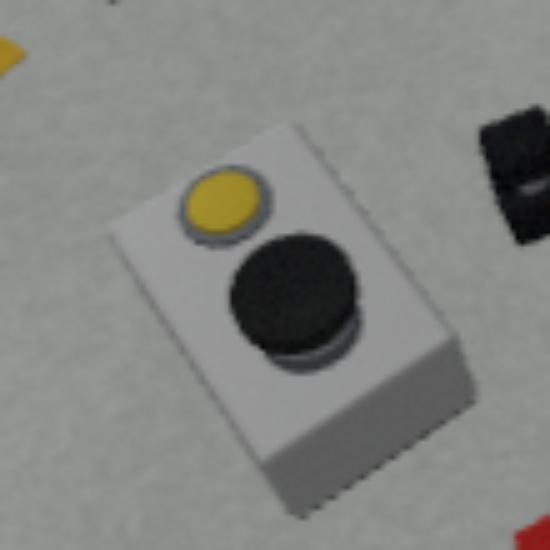

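View pics/wrist4.png

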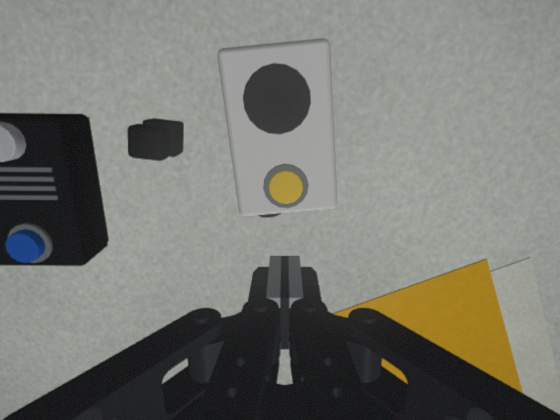

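The yellow key now sits low in its collar (wrist (286,187), scene crop (223,200)), and the mixer has not moved. Going over to the heater at 230 mm.

Emit:
move_arm:
  motion:
    - {"dx": -1,"dy": -15,"dz": 0,"roll": 0}
    - {"dx": -3,"dy": -45,"dz": 0,"roll": 0}
    - {"dx": -7,"dy": -90,"dz": 0,"roll": 0}
    - {"dx": -11,"dy": -140,"dz": 0,"roll": 0}
    - {"dx": -15,"dy": -190,"dz": 0,"roll": 0}
    - {"dx": -19,"dy": -240,"dz": 0,"roll": 0}
    - {"dx": -23,"dy": -290,"dz": 0,"roll": 0}
    - {"dx": -27,"dy": -340,"dz": 0,"roll": 0}
    - {"dx": -30,"dy": -380,"dz": 0,"roll": 0}
    - {"dx": -32,"dy": -400,"dz": 0,"roll": 0}

```text
t: 6.72
ee_pos: [0.5015, 0.0397, 0.2387]
eef_rot: [[1.0, 0.001, -0.002], [0.001, -1.0, 0.0], [-0.002, -0.0, -1.0]]
force: [0.3, 0.1, -0.2]
opening: -0.0003
```

Emit:
move_arm:
  motion:
    - {"dx": -2,"dy": -30,"dz": 0,"roll": 0}
    - {"dx": -6,"dy": -75,"dz": 0,"roll": 0}
    - {"dx": -10,"dy": -125,"dz": 0,"roll": 0}
    - {"dx": -14,"dy": -175,"dz": 0,"roll": 0}
    - {"dx": -18,"dy": -225,"dz": 0,"roll": 0}
    - {"dx": -22,"dy": -275,"dz": 0,"roll": 0}
    - {"dx": -25,"dy": -315,"dz": 20,"roll": 0}
    - {"dx": -26,"dy": -334.3,"dz": 50,"roll": 0}
    - {"dx": -26,"dy": -334.3,"dz": 70,"roll": 0}
    - {"dx": -26,"dy": -334.3,"dz": 75,"roll": 0}

```text
t: 7.98
ee_pos: [0.4751, 0.3711, 0.1622]
eef_rot: [[1.0, 0.0, -0.004], [0.0, -1.0, -0.003], [-0.004, 0.003, -1.0]]
force: [0.5, -0.6, 0.4]
opening: 0.0
```

```bash
python3 - <<'E'
from h import *
for i in range(2): c=arm.read_camera("wrist")
cv2.imwrite("pics/wrist5.png",c["pixels"][:,:,::-1])
p=proj(c,(.4765,.372,.094));print(p)
m,s=blob(c,p,HUE['heater'],r=40);print(m,s,back(c,m,.092))
delta(.4765,.372,.099)
E
```

```text
[282.63829772 222.04027126]
[282.99897593 221.56323605] [ 259  197   49   50 1953] [0.47607086 0.37177817 0.092     ]
t 8.075 delta mm [ 0.3 -0.8 56.8] yaw -0.04 F [ 0.27 -0.34  0.74] open 0.0001 tip [0.4763 0.3712 0.1558]
```

View pics/wrist5.png

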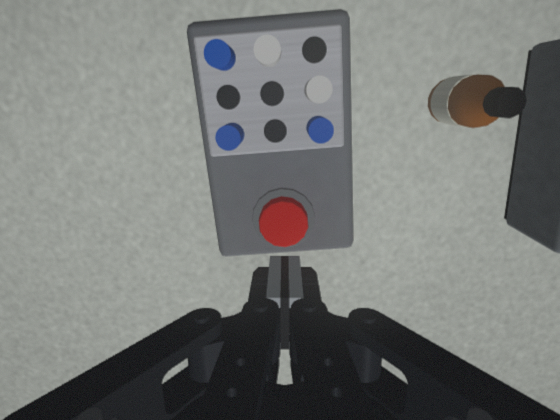

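The wrist view puts the red key at (283,222), within 0.5 mm of the estimate. The tip is 56.8 mm above 99 mm, so I descend to about 99 mm and press in small steps.

Emit:
move_arm:
  motion:
    - {"dx": 0,"dy": -0.5,"dz": 15,"roll": 0}
    - {"dx": 0,"dy": -0.5,"dz": 35,"roll": 0}
    - {"dx": 0,"dy": -0.5,"dz": 48,"roll": 0}
    - {"dx": 0,"dy": -0.5,"dz": 54,"roll": 0}
    - {"dx": 0,"dy": -0.5,"dz": 56,"roll": 0}
    - {"dx": 0,"dy": -0.5,"dz": 57,"roll": 0}
    - {"dx": 0,"dy": -0.5,"dz": 57,"roll": 0}

```text
t: 8.95
ee_pos: [0.4774, 0.3722, 0.1079]
eef_rot: [[1.0, -0.001, 0.001], [-0.001, -1.0, 0.0], [0.001, -0.0, -1.0]]
force: [-0.1, -0.1, -0.6]
opening: 0.0
```

Emit:
move_arm:
  motion:
    - {"dx": 0,"dy": 0,"dz": 2,"roll": 0}
    - {"dx": 0,"dy": 0,"dz": 4,"roll": 0}
    - {"dx": 0,"dy": 0,"dz": 5,"roll": 0}
    - {"dx": 0,"dy": 0,"dz": 6,"roll": 0}
    - {"dx": 0,"dy": 0,"dz": 7,"roll": 0}
    - {"dx": 0,"dy": 0,"dz": 8,"roll": 0}

```text
t: 9.7
ee_pos: [0.4772, 0.372, 0.0996]
eef_rot: [[1.0, -0.001, -0.0], [-0.001, -1.0, -0.0], [-0.0, 0.0, -1.0]]
force: [-1.1, -0.9, 2.1]
opening: -0.0001
```

Emit:
move_arm:
  motion:
    - {"dx": 0,"dy": 0,"dz": 1,"roll": 0}
    - {"dx": 0,"dy": 0,"dz": 2,"roll": 0}
    - {"dx": 0,"dy": 0,"dz": 3,"roll": 0}
    - {"dx": 0,"dy": 0,"dz": 4,"roll": 0}
    - {"dx": 0,"dy": 0,"dz": 4.3,"roll": 0}

```text
t: 10.32
ee_pos: [0.4771, 0.372, 0.0951]
eef_rot: [[1.0, -0.001, -0.0], [-0.001, -1.0, -0.0], [-0.0, 0.0, -1.0]]
force: [-1.1, 0.1, 3.0]
opening: -0.0002
```

Emit:
move_arm:
  motion:
    - {"dx": 0,"dy": 0,"dz": 0.4,"roll": 0}
    - {"dx": 0,"dy": 0,"dz": 0.4,"roll": 0}

```text
t: 10.58
ee_pos: [0.4771, 0.372, 0.0951]
eef_rot: [[1.0, -0.001, -0.0], [-0.001, -1.0, -0.0], [-0.0, 0.0, -1.0]]
force: [-1.7, -1.4, 4.6]
opening: -0.0
```

Emit:
move_arm:
  motion:
    - {"dx": 0,"dy": 0,"dz": 0.4,"roll": 0}
    - {"dx": 0,"dy": 0,"dz": 0.4,"roll": 0}

```text
t: 10.82
ee_pos: [0.4771, 0.372, 0.095]
eef_rot: [[1.0, -0.001, -0.0], [-0.001, -1.0, -0.0], [-0.0, 0.0, -1.0]]
force: [-3.5, -2.7, 8.1]
opening: 0.0001
```

The red key bottomed at 87.0 mm, as expected. Lift.

Emit:
move_arm:
  motion:
    - {"dx": 0,"dy": 0,"dz": -4,"roll": 0}
    - {"dx": 0,"dy": 0,"dz": -15,"roll": 0}
    - {"dx": 0,"dy": 0,"dz": -40,"roll": 0}
    - {"dx": 0,"dy": 0,"dz": -80,"roll": 0}
    - {"dx": 0,"dy": 0,"dz": -120,"roll": 0}
    - {"dx": 0,"dy": 0,"dz": -135,"roll": 0}
    - {"dx": 0,"dy": 0,"dz": -145,"roll": 0}
    - {"dx": 0,"dy": 0,"dz": -145,"roll": 0}

```text
t: 11.82
ee_pos: [0.4771, 0.3719, 0.2392]
eef_rot: [[1.0, -0.001, -0.0], [-0.001, -1.0, -0.0], [-0.0, 0.0, -1.0]]
force: [-0.1, 1.0, -0.0]
opening: -0.0
```

```bash
python3 - <<'E'
from h import *
c=arm.read_camera("wrist");cv2.imwrite("pics/wrist6.png",c["pixels"][:,:,::-1])
for z in(.095,.087):print(proj(c,(.4763,.372,z)))
delta(.475,-.110,.231)
E
```

```text
[284.33175445 192.67244712]
[284.34185937 190.18450742]
t 11.875 delta mm [-1.400e+00  4.817e+02 -1.000e-01] yaw -0.04 F [-0.29  0.01 -0.53] open 0.0004 tip [0.4768 0.3717 0.2305]
```

View pics/wrist6.png

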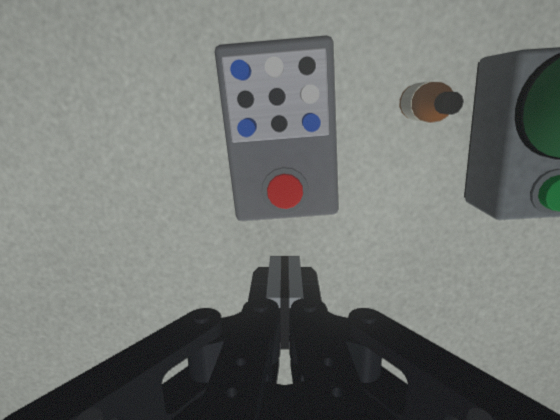

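The red key is concentric with its collar at (285,191), matching the pressed height. Next is the lamp supply.

Emit:
move_arm:
  motion:
    - {"dx": 0,"dy": 15,"dz": 0,"roll": 0}
    - {"dx": 0,"dy": 50,"dz": 0,"roll": 0}
    - {"dx": 0,"dy": 100,"dz": 0,"roll": 0}
    - {"dx": 0,"dy": 150,"dz": 0,"roll": 0}
    - {"dx": -1,"dy": 200,"dz": 0,"roll": 0}
    - {"dx": -1,"dy": 250,"dz": 0,"roll": 0}
    - {"dx": -1,"dy": 300,"dz": 0,"roll": 0}
    - {"dx": -1.4,"dy": 350,"dz": 0,"roll": 0}
    - {"dx": -1.4,"dy": 400,"dz": 0,"roll": 0}
    - {"dx": -1.4,"dy": 440,"dz": 0,"roll": 0}

```text
t: 13.12
ee_pos: [0.4741, -0.0703, 0.2386]
eef_rot: [[1.0, -0.002, -0.002], [-0.002, -1.0, 0.0], [-0.002, -0.0, -1.0]]
force: [-0.1, 0.0, -0.0]
opening: -0.0002
```

Emit:
move_arm:
  motion:
    - {"dx": 0,"dy": 25,"dz": 10,"roll": 0}
    - {"dx": 0,"dy": 41.7,"dz": 40,"roll": 0}
    - {"dx": 0,"dy": 41.7,"dz": 70,"roll": 0}
    - {"dx": 0,"dy": 41.7,"dz": 90,"roll": 0}
    - {"dx": 0,"dy": 41.7,"dz": 95,"roll": 0}
    - {"dx": 0,"dy": 41.7,"dz": 95,"roll": 0}

```text
t: 13.88
ee_pos: [0.475, -0.1098, 0.1442]
eef_rot: [[1.0, -0.001, -0.001], [-0.001, -1.0, 0.0], [-0.001, -0.0, -1.0]]
force: [0.2, -0.1, 0.1]
opening: 0.0001
```

```bash
python3 - <<'E'
from h import *
for i in range(2): c=arm.read_camera("wrist")
cv2.imwrite("pics/wrist7.png",c["pixels"][:,:,::-1])
p=proj(c,(.475,-.110,.074));print(p)
m,s=blob(c,p,HUE['lampbox'],r=40);print(m,s,back(c,m,.072))
delta(.475,-.110,.079)
E
```

```text
[284.54098246 223.12844227]
[286.18181818 222.66980146] [ 262  198   49   50 1914] [ 0.47456138 -0.11105821  0.072     ]
t 13.975 delta mm [-0.8  0.1 58.1] yaw -0.04 F [0.31 0.53 0.43] open -0.0001 tip [ 0.4758 -0.1098  0.1371]
```

View pics/wrist7.png

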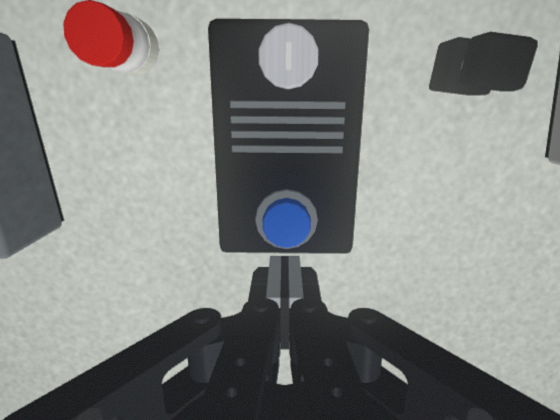

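The blue key is at (286,223), within 1 mm of the estimate. Descend and press.

Emit:
move_arm:
  motion:
    - {"dx": 0,"dy": 0.6,"dz": 15,"roll": 0}
    - {"dx": 0,"dy": 0.6,"dz": 35,"roll": 0}
    - {"dx": 0,"dy": 0.6,"dz": 48,"roll": 0}
    - {"dx": 0,"dy": 0.6,"dz": 54,"roll": 0}
    - {"dx": 0,"dy": 0.6,"dz": 56,"roll": 0}
    - {"dx": 0,"dy": 0.6,"dz": 57,"roll": 0}
    - {"dx": 0,"dy": 0.6,"dz": 57,"roll": 0}

```text
t: 14.85
ee_pos: [0.4757, -0.1103, 0.0878]
eef_rot: [[1.0, -0.001, 0.001], [-0.001, -1.0, -0.0], [0.001, 0.0, -1.0]]
force: [0.5, -0.6, -0.3]
opening: 0.0002
```

Emit:
move_arm:
  motion:
    - {"dx": 0,"dy": 0,"dz": 2,"roll": 0}
    - {"dx": 0,"dy": 0,"dz": 4,"roll": 0}
    - {"dx": 0,"dy": 0,"dz": 5,"roll": 0}
    - {"dx": 0,"dy": 0,"dz": 6,"roll": 0}
    - {"dx": 0,"dy": 0,"dz": 7,"roll": 0}
    - {"dx": 0,"dy": 0,"dz": 8,"roll": 0}

```text
t: 15.6
ee_pos: [0.4754, -0.1103, 0.0794]
eef_rot: [[1.0, -0.001, -0.0], [-0.001, -1.0, 0.0], [-0.0, -0.0, -1.0]]
force: [0.6, 0.0, 2.5]
opening: 0.0
```

Tip at 71.4 mm; fully down is 67.

Emit:
move_arm:
  motion:
    - {"dx": 0,"dy": 0,"dz": 1,"roll": 0}
    - {"dx": 0,"dy": 0,"dz": 2,"roll": 0}
    - {"dx": 0,"dy": 0,"dz": 3,"roll": 0}
    - {"dx": 0,"dy": 0,"dz": 4,"roll": 0}
    - {"dx": 0,"dy": 0,"dz": 4.3,"roll": 0}

```text
t: 16.23
ee_pos: [0.4754, -0.1103, 0.075]
eef_rot: [[1.0, -0.001, -0.0], [-0.001, -1.0, 0.0], [-0.0, -0.0, -1.0]]
force: [-1.8, -0.2, 3.9]
opening: 0.0001
```

Emit:
move_arm:
  motion:
    - {"dx": 0,"dy": 0,"dz": 0.4,"roll": 0}
    - {"dx": 0,"dy": 0,"dz": 0.4,"roll": 0}

```text
t: 16.48
ee_pos: [0.4754, -0.1102, 0.075]
eef_rot: [[1.0, -0.001, -0.0], [-0.001, -1.0, 0.0], [-0.0, -0.0, -1.0]]
force: [-2.3, 0.8, 6.1]
opening: -0.0001
```

Emit:
move_arm:
  motion:
    - {"dx": 0,"dy": 0,"dz": 0.4,"roll": 0}
    - {"dx": 0,"dy": 0,"dz": 0.4,"roll": 0}

```text
t: 16.73
ee_pos: [0.4754, -0.1103, 0.075]
eef_rot: [[1.0, -0.001, 0.0], [-0.001, -1.0, -0.0], [0.0, 0.0, -1.0]]
force: [-2.8, 1.5, 11.7]
opening: 0.0003
```

The blue key bottomed at 67.0 mm. Lift and check everything.

Emit:
move_arm:
  motion:
    - {"dx": 0,"dy": 0,"dz": -4,"roll": 0}
    - {"dx": 0,"dy": 0,"dz": -15,"roll": 0}
    - {"dx": 0,"dy": 0,"dz": -40,"roll": 0}
    - {"dx": 0,"dy": 0,"dz": -80,"roll": 0}
    - {"dx": 0,"dy": 0,"dz": -120,"roll": 0}
    - {"dx": 0,"dy": 0,"dz": -150,"roll": 0}
    - {"dx": 0,"dy": 0,"dz": -165,"roll": 0}
    - {"dx": 0,"dy": 0,"dz": -165,"roll": 0}

```text
t: 17.73
ee_pos: [0.4759, -0.1104, 0.2401]
eef_rot: [[1.0, -0.001, 0.002], [-0.001, -1.0, -0.0], [0.002, 0.0, -1.0]]
force: [-0.7, 0.5, -0.3]
opening: 0.0002
```

```bash
python3 - <<'E'
from h import *
c=arm.read_camera("wrist");cv2.imwrite("pics/wrist8.png",c["pixels"][:,:,::-1])
S=arm.read_camera("scene")["pixels"];a=cv2.imread("pics/scene0.png")
o=np.vstack([a[100:330,100:420],S[100:330,100:420,::-1]])
cv2.imwrite("pics/s8.png",cv2.resize(S[90:340,90:420,::-1],None,fx=2.2,fy=2.2,interpolation=cv2.INTER_CUBIC))
d=cv2.absdiff(a,S[:,:,::-1].copy()).max(2);cv2.imwrite("pics/d8.png",np.minimum(d.astype(int)*4,255).astype(np.uint8))
delta(.475,-.11,.23)
E
```

```text
t 17.825 delta mm [ 0.2 -0.1  0.4] yaw -0.04 F [ 0.1  -0.57 -0.09] open 0.0001 tip [ 0.4748 -0.1101  0.2304]
```

View pics/wrist8.png

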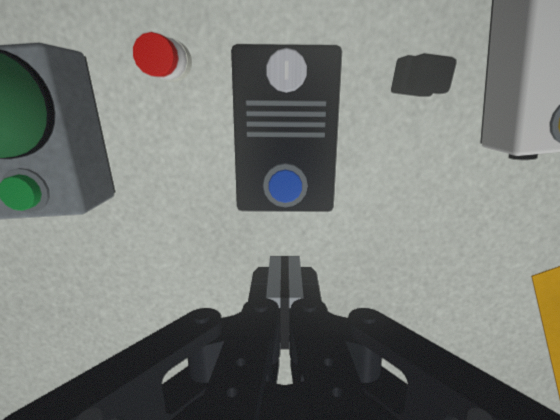

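View pics/s8.png

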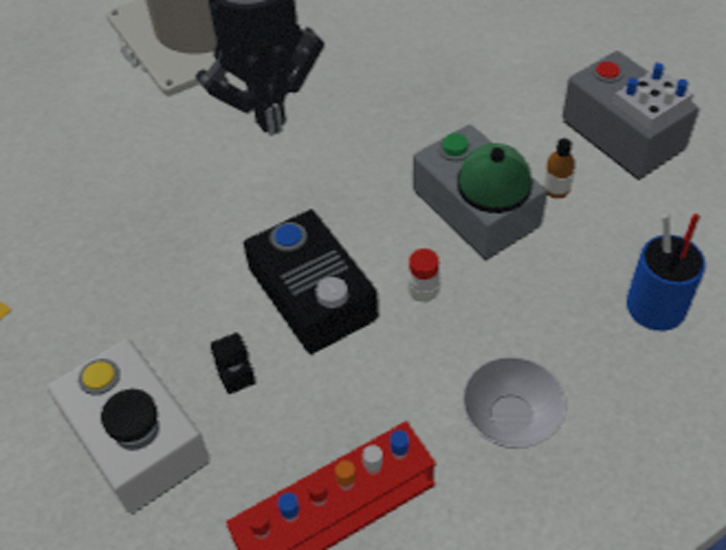

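View pics/d8.png

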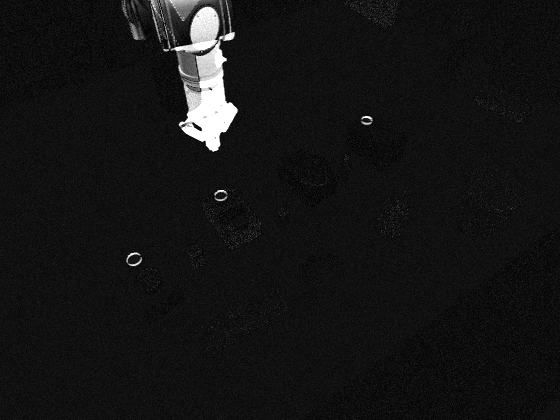

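The before/after difference image shows changes only at the yellow (134,259), blue (221,195) and red (367,120) keys, apart from the arm itself. The green key, the instruments and the bystanders are unchanged. Handing in.

```bash
python3 -c "
from station import arm
print(arm.hand_in())"
```

```text
the job is handed in; nothing more can be done
None
```

I pressed the yellow mixer key, then the red heater key, then the blue lamp supply key fully down with the shut fingertips, in that order, and handed the job in at about 17.8 s.

| Key | Tip height where it stopped | Expected fully down | Highest vertical reading |
|---|---|---|---|
| Yellow (mixer) | 72.1 mm | 72 mm | 6.8 N |
| Red (heater) | 87.0 mm | 87 mm | 8.1 N |
| Blue (lamp supply) | 67.0 mm | 67 mm | 11.7 N |

These are readings at the end of each move. The blue key took the hardest press, because I made one more small step after it had already bottomed.

- **Last checks:** the before/after difference image from the scene camera showed changes only at the three pressed keys and the arm. The green centrifuge key, the instruments and the bystander objects looked unmoved, and the gripper was clear at 230 mm.
- **What disagreed or failed:** the centrifuge's position from the scene view was wrong because its key blob merged with the dome, so I did not use it. One move call was refused for a missing roll value, and nothing moved.

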